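# Open the dial lock of the lab's lock box and hold up its shackle

## Robot

A 6-joint arm with a two-finger parallel gripper is mounted at the origin on a cart in front of the work surface, level with it; the furniture and walls round the work are solid. World frame = base frame: x ahead of the robot, y to its left, z up, the work surface at z = 0. Lengths are in m, angles in rad, forces in N, time in s.
With the tool pointing down it reaches from about 0.35 to 0.85 m from the base axis. Payload 8.1 kg.
Tool frame: the origin (TCP) lies between the finger pads; the fingertips stand 25 mm ahead of it and the grasp point (between the pads) lies 6 mm ahead of it; z points along the fingers, y is the line along which they close (so a half turn about z gives the same grasp; the last joint's range is limited). The gripper opens to 85 mm and grips with 20 to 120 N. Pads are 22 mm wide; open, the fingers measure 114 mm over their backs; the gripper's body (76 mm by 85 mm) begins 54 mm behind the grasp point. The pads swing forward as they close: fully open they stand 13 mm farther back than shut.
Start: joints at [1.19, 0.13, 1.488, -0, 1.523, -0.085], TCP at [0.175, 0.574, 0.231] pointing down, gripper open.
Joint ranges: [-2.96, 2.96], [-0.89, 2.26], [0.02, 2.5], [-1.34, 4.48], [0, 2.73], [-2.66, 2.66]. Speed limits (rad/s): [2.39, 2.39, 2.79, 3.14, 3.14, 3.14].

## Interface

Orientations are given as [roll, pitch, yaw] about the fixed x, y, z axes, in that order (R = Rz(yaw) Ry(pitch) Rx(roll)).
In Python, from workcell import r gives the robot as it stands. The module is installed in compiled form; this text tells all that it offers.
- The arm moves only by the tool step_arm, never from a script. Its argument "plan" is a list of rows, each a list of 6 numbers: the shift along the world's x, y, z in units of 10 cm (1.0 is 10 cm), then the turn, a rotation vector about the world's x, y, z in units of 360 degrees (1.0 is 360 degrees). A call has 1 to 8 rows; each row is the pose to reach, as a shift and turn from the pose commanded when the call began, turning the shorter way round; what a row does not reach only later rows make up. A row lasts 1/8 s, in which the tool goes at most 62.5 mm and 10.7 degrees, less where a joint would pass 70% of its speed; a pose out of reach is approached as far as the arm can. A call with a number of a shift or a turn outside -1 to 1 is refused whole. A call with a gripper value outside its range is refused whole. "grip" is the closure, from 0 (fully open) to 1 (shut), set as the call begins (left out, the last holds). The fingers move at their own pace and stop on an object; the grip force is fixed at half the most. Time passes only in rows, so rows that repeat a pose let the fingers close. It gives the time, the measured TCP pose, the force, the opening and the grip force at its end, in the units of the state.
- r.get_obs(): the state, without advancing time (a new reading comes with each control period).
- r.get_image(name): name is "scene" or "top" or "wrist"; returns a dict with "color" (420x560x3 uint8, red, green, blue), "K" (3x3 intrinsics, pixels), "rvec" (rotation vector, rad) and "tvec" (3), from world to camera coordinates, as OpenCV has them. Camera axes: x right, y down, z forward; pixel columns grow to the right and rows downward; lengths in m; the calibration is good to about 2 mm. A picture is of the moment at which its call begins. There is no depth.
- r.finish_job(): hands the job in; it is judged then, once.
The state is a dict: "time_s": time; "joint_pos": joint angles; "joint_velocities": joint speeds; "effort": joint torques, N m; "eef_pos": TCP position; "eef_rot": TCP orientation; "ft_force": force on the tool from outside, world axes, zero at the start; "wrist_torque": the same for the moment, N m; "width": finger opening in m; "gripper_force": force on a finger pad.
Only numpy, scipy, OpenCV 4.12 (cv2) and the standard library are available. Lean on these libraries where they do the work, as an engineer would, in place of code of your own. Each camera call takes 0.05 s, during which the arm holds its last target. There are 200 camera calls.

## Task

The small grey steel lock box on the bench is kept shut by a dial lock on its lid, whose loose U-shaped shackle passes through the hasp plate at the front of the box. Turn the dial over its notch clicks until its long white mark meets the index line at the front of the lock and the shackle springs out a little, then pull the shackle straight out of the lock and the hasp plate. Finish still holding the shackle in the gripper, all of it at least 10 cm above the lid, without disturbing the beaker and dropper bottle beside the box or the roll of tape on it.

Things in the scene. Friction and masses are not known exactly. Their poses are not given: they have to be found in the camera images.
- lock_box: Grey steel box, 150 (x) x 200 (y) x 90 mm, fixed to the bench; origin: centre of its underside, z up; its front (-x side) looks roughly towards the robot. The lid's top is at z = 0.090. Before the front (x < -0.082) all is open down to the bench.
- lock_case (a point): Centre of the top of the bare-steel lock case on the lid: box frame (-0.038, 0.007, 0.116), axes as the box. The case is 60 (x) x 84 (y) x 26 mm. Both shackle legs enter its front along the box's x axis, at z = 0.101 and y = 0.023 and -0.023.
- hasp_plate (a point): Middle of the upper edge of the 6 mm steel hasp plate that stands up just before the box's front: box frame (-0.079, 0, 0.1145). The plate is 78 mm wide (y) and reaches from x = -0.082 to -0.076; both shackle legs pass through its two eyes.
- dial (a joint): Black dial, turns about the vertical (rad, + counterclockwise from above, stops at -2.15 and 2.15). 0: its long white mark (knob top and skirt) points to the box's front at the black index; start -1.7 to -0.6. Clicks over a notch every 0.35 rad, up to 0.2 N m. Within 0.1 of 0 a spring pushes the shackle 6 to 8 mm out and holds the dial; elsewhere it is locked (shifts 1 mm at clicks).
- dial_knob (a point): Centre of the dial's round fluted knob, on the dial's vertical axis: box frame (-0.040, 0.023, 0.131); its axes turn with the dial. The knob is 32 mm across and 19 mm high, z = 0.121 to 0.140; the skirt with the marks below it is 46 mm across, z = 0.116 to 0.121.
- shackle: Loose U of 8 mm round steel bar, 0.13 kg, lying level, axes as the box at the start. Origin on the long leg's axis, under the dial's axis when locked (box frame -0.040, 0.023, 0.101). Long leg y = 0, x -0.072 to 0.025; short leg y = -0.046, x -0.072 to 0.012. Free when pulled 67 mm or more along the box's -x from locked; 1 mm play in the holes; once sprung out only friction resists.
- crown (a point): Middle of the shackle's crown bar (shackle frame -0.082, -0.023, 0), on its centre line. The bar is 8 mm thick and straight for 28 mm along the shackle's y; from it to the hasp plate are 36 mm at the start, between the legs 38 mm. A grasp from above closes along the shackle's x.
- leg_end (a point): Notched end of the shackle's long leg (shackle frame 0.025, 0, 0).
- beaker: Small clear beaker, 52 mm wide, 69 mm high, standing on the bench left of the box; leave it alone. Origin: centre of its underside.
- dropper_bottle: White dropper bottle, 36 mm wide, 98 mm high, standing on the bench left of the box; leave it alone. Origin: centre of its underside.
- tape_roll: Roll of tape, 52 mm wide, 19 mm high, lying flat on the lid behind the lock; leave it alone. Origin: centre of its underside.
There are look-alikes about, which are no part of the job. Of the things that look like the shackle, the largest one is meant.

How it is judged:
By the outcome, as a careful person would: the job done as asked, in the order asked, and still so for the second after the job is handed in, while the arm keeps its last pose, push and grip.
It also fails if it takes over 54 s, if anything falls off the work surface, if the arm or the gripper's body presses on something with over 40 N, if the wrist force passes 120 N, or if a joint passes its speed limit or range.

## Working session

There is one attempt and no reset: what is moved stays moved. The work goes in short steps, Python scripts to look and compute and a tool call to move; the robot and the scene stay as the last step left them, time stands still between calls to the robot, and variables do not carry over. Pictures are saved under pics/ and viewed, at most 10 in all, crops included, and the job is handed in when it is done.

Besides the shell and the picture viewer there is one more tool, called by a JSON object that holds its "api" and its "payload", one argument or row to a line. step_arm: Moves the arm, as the interface text tells. Its arguments: {"type":"object","properties":{"plan":{"type":"array"},"grip":{"type":"number"}},"required":["plan"]}

```bash
mkdir -p pics
python3 - <<'E'
from workcell import r
import cv2,numpy as np
o=r.get_obs(); print(o)
for n in("scene","top"):
    d=r.get_image(n); cv2.imwrite(f"pics/{n}0.png",d["color"][:,:,::-1]); np.savez(f"{n}0.npz",**d)
    R=cv2.Rodrigues(np.array(d["rvec"]))[0]; print(n,-R.T@np.array(d["tvec"]).ravel(),R[2],d["K"][0][0])
E
```

```text
{'time_s': 0.0, 'joint_pos': array([ 1.18959960e+00,  1.31143225e-01,  1.48933276e+00, -2.14936870e-05,
        1.52295045e+00, -8.53997008e-02]), 'joint_velocities': array([-0.00048244,  0.00122505, -0.00211211, -0.00063039,  0.00183585,
       -0.00068948]), 'effort': array([-2.97308015e-04, -5.69395351e+01, -5.00554490e+01,  2.78682268e-05,
        1.48103078e-02, -9.00883890e-06]), 'eef_pos': array([0.1746802 , 0.57342939, 0.23002576]), 'eef_rot': array([-3.13976373e+00, -1.35024534e-04,  2.84579655e+00]), 'ft_force': array([-0.79384427, -0.21916542,  0.05848495]), 'wrist_torque': array([ 0.04163894, -0.04851402,  0.03215388]), 'gripper_force': 0.0, 'width': 0.08558306958634523}
scene [ 0.22366665 -0.84971612  0.7179438 ] [ 0.30637621  0.62407581 -0.71879274] 418.9240006569976
top [ 0.38047742 -0.294154    0.97858529] [ 0.10763912 -0.01484702 -0.99407916] 508.2024990224568
```

View pics/scene0.png

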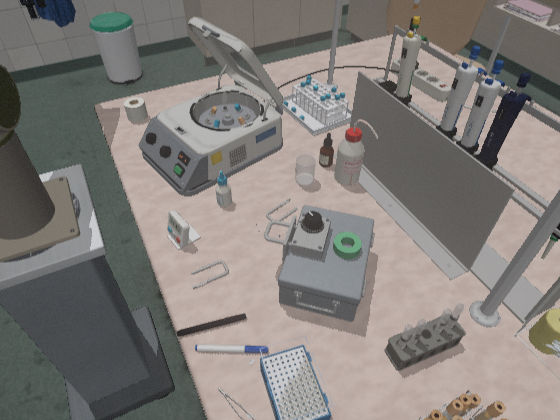

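View pics/top0.png

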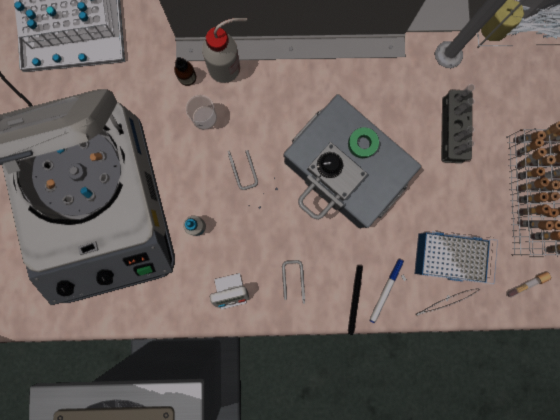

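The top view shows the box, turned about -42°, with its lock dial at (330,163) and the shackle crown near (312,210). The candidates for the shackle are the U through the hasp at (318,203), a loose U at (243,170) and a loose U at (292,280). The one in the lock and hasp is the one described. The beaker is at (204,112), the dropper bottle at (194,226) and the tape at (364,142). I'll check the choice in a close crop.

Run:
```python
import cv2,numpy as np
t=cv2.imread("pics/top0.png")[90:235,280:425]; s=cv2.imread("pics/scene0.png")[185:315,255:385]
cv2.imwrite("pics/crop0.png",np.hstack([cv2.resize(t,(400,400),interpolation=2),cv2.resize(s,(400,400),interpolation=2)]))
```

```text
(no output)
```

View pics/crop0.png

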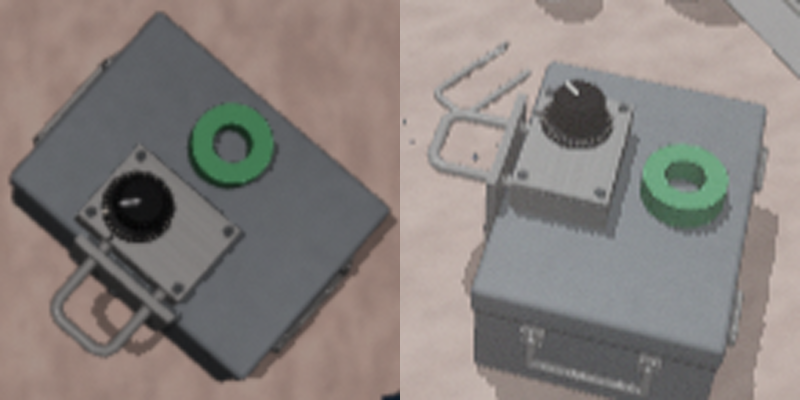

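The left half of the crop (top view) shows the shackle through the hasp, with its crown at crop (75,325). The dial centre is at crop (138,203) and its white mark points left, so it must turn counterclockwise. The lid corners are at crop (160,12), (393,214), (243,378) and (14,180).

```bash
cat > h.py <<'E'
import cv2,numpy as np
def ray(d,uv):
    K=np.array(d["K"]);R=cv2.Rodrigues(np.array(d["rvec"]))[0];t=np.array(d["tvec"]).ravel()
    p=cv2.undistortPoints(np.array([[uv]],float),K,None)[0,0]
    return -R.T@t, R.T@np.array([*p,1.])
def onz(d,uv,z):
    c,v=ray(d,uv); return c+v*(z-c[2])/v[2]
def px(d,P): return cv2.projectPoints(np.array(P,float).reshape(-1,3),np.array(d["rvec"]),np.array(d["tvec"]),np.array(d["K"]),None)[0].reshape(-1,2)
E
python3 - <<'E'
from h import *
d=np.load("top0.npz"); s=400/145
f=lambda u,v:((u+.5)/s-.5+280,(v+.5)/s-.5+90)
C=np.array([onz(d,f(*p),.09)[:2] for p in[(160,12),(393,214),(243,378),(14,180)]])  # back-left, back-right, front-right, front-left
print(C)
B=np.array([[.075,.1],[.075,-.1],[-.075,-.1],[-.075,.1]])
c=C.mean(0);H=B.T@(C-c);yaw=np.arctan2(H[0,1]-H[1,0],H[0,0]+H[1,1])
Rz=np.array([[np.cos(yaw),-np.sin(yaw)],[np.sin(yaw),np.cos(yaw)]])
print("centre",c,"yaw",yaw,np.degrees(yaw),"resid",C-c-B@Rz.T)
k=c+Rz@[-.04,.023]; print("knob pred",k,"seen",onz(d,f(138,202),.14))
print("crown pred",c+Rz@[-.122,0],"seen bar mid",onz(d,f(77,330),.101))
a,b=onz(d,f(137,203),.14),onz(d,f(122,204),.14); m=(b-a)[:2]
print("mark ang", (np.arctan2(m[1],m[0])-yaw-np.pi+np.pi)%(2*np.pi)-np.pi)
print('tape',onz(d,f(232,145),.109))
print('beaker',onz(d,(204,122),0),'drop',onz(d,(194,226),.098))
E
```

```text
[[ 0.66805522 -0.41966543]
 [ 0.53161432 -0.56559701]
 [ 0.42786357 -0.46449881]
 [ 0.55828495 -0.32177942]]
centre [ 0.54645452 -0.44288517] yaw -0.7476180122265672 -42.83535678854228 resid [[-0.00138698  0.00088074]
 [-0.00184908  0.00161125]
 [ 0.00439674  0.00072535]
 [-0.00116068 -0.00321734]]
knob pred [ 0.53275966 -0.39882327] seen [ 0.53334721 -0.39525326  0.14      ]
crown pred [ 0.45699064 -0.3599381 ] seen bar mid [ 0.45954397 -0.35894943  0.101     ]
mark ang -0.7741184742539127
tape [ 0.57449715 -0.45974981  0.109     ]
beaker [ 0.64493107 -0.16721112  0.        ] drop [ 0.43465183 -0.16173426  0.098     ]
```

The dial reads about -0.77 rad. The knob is at about (0.533,-0.397) and the box yaw is -0.75. I'll carry the tool over high, turning it to yaw ≈ 0. The dial turn then ends with the fingers aligned along the box x axis.

{"api": "step_arm", "payload": {
  "plan": [
    [0.2,-1,0.8,0,0,-0.045],
    [0.2,-1,0.8,0,0,-0.045],
    [0.2,-1,0.8,0,0,-0.045]
  ]
}}

```text
time_s: 0.48
eef_pos: [0.1961, 0.4733, 0.3151]
eef_rot: [3.136, -0.0, 2.56]
ft_force: [0.4, 0.9, -0.5]
width: 0.0853
gripper_force: 0.0
```

{"api": "step_arm", "payload": {
  "plan": [
    [0.5,-1,0.7,0,0,-0.045],
    [0.5,-1,0.7,0,0,-0.045],
    [0.5,-1,0.7,0,0,-0.045]
  ]
}}

```text
time_s: 0.85
eef_pos: [0.2465, 0.3729, 0.3834]
eef_rot: [3.138, -0.0, 2.277]
ft_force: [-0.7, 0.2, -0.5]
width: 0.085
gripper_force: 0.0
```

{"api": "step_arm", "payload": {
  "plan": [
    [0.6,-1,0,0,0,-0.045],
    [0.6,-1,0,0,0,-0.045],
    [0.6,-1,0,0,0,-0.045]
  ]
}}

```text
time_s: 1.23
eef_pos: [0.3062, 0.2721, 0.3795]
eef_rot: [-3.139, 0.001, 1.993]
ft_force: [-0.7, -0.1, -0.1]
width: 0.0854
gripper_force: 0.0
```

{"api": "step_arm", "payload": {
  "plan": [
    [0.6,-1,0,0,0,-0.045],
    [0.6,-1,0,0,0,-0.045],
    [0.6,-1,0,0,0,-0.045]
  ]
}}

```text
time_s: 1.6
eef_pos: [0.3659, 0.1726, 0.3795]
eef_rot: [-3.139, 0.001, 1.711]
ft_force: [0.2, 0.7, -0.2]
width: 0.0853
gripper_force: 0.0
```

{"api": "step_arm", "payload": {
  "plan": [
    [0.1,-1,0,0,0,-0.045],
    [0.1,-1,0,0,0,-0.045],
    [0.1,-1,0,0,0,-0.045]
  ]
}}

```text
time_s: 1.98
eef_pos: [0.3749, 0.074, 0.3802]
eef_rot: [-3.14, -0.0, 1.432]
ft_force: [-0.3, 1.2, 0.2]
width: 0.0853
gripper_force: 0.0
```

{"api": "step_arm", "payload": {
  "plan": [
    [0.1,-1,0,0,0,-0.045],
    [0.1,-1,0,0,0,-0.045],
    [0.1,-1,0,0,0,-0.045]
  ]
}}

```text
time_s: 2.35
eef_pos: [0.3853, -0.0258, 0.3802]
eef_rot: [-3.14, -0.0, 1.15]
ft_force: [0.1, 0.6, -0.7]
width: 0.0856
gripper_force: 0.0
```

{"api": "step_arm", "payload": {
  "plan": [
    [0.2,-1,0,0,0,-0.045],
    [0.2,-1,0,0,0,-0.045],
    [0.2,-1,0,0,0,-0.045]
  ]
}}

```text
time_s: 2.72
eef_pos: [0.4057, -0.1256, 0.3799]
eef_rot: [-3.139, -0.0, 0.868]
ft_force: [-0.6, 0.6, 0.0]
width: 0.0858
gripper_force: 0.0
```

{"api": "step_arm", "payload": {
  "plan": [
    [0.4,-1,0,0,0,-0.045],
    [0.4,-1,0,0,0,-0.045],
    [0.4,-1,0,0,0,-0.045]
  ]
}}

```text
time_s: 3.1
eef_pos: [0.4463, -0.2254, 0.3793]
eef_rot: [-3.138, 0.001, 0.586]
ft_force: [-0.8, 0.5, 0.1]
width: 0.0855
gripper_force: 0.0
```

{"api": "step_arm", "payload": {
  "plan": [
    [0.5,-1,-0.4,0,0,-0.045],
    [0.5,-1,-0.4,0,0,-0.045],
    [0.5,-1,-0.4,0,0,-0.045]
  ]
}}

```text
time_s: 3.48
eef_pos: [0.4958, -0.3247, 0.3358]
eef_rot: [-3.134, 0.004, 0.303]
ft_force: [-0.0, 0.1, -0.3]
width: 0.0857
gripper_force: 0.0
```

{"api": "step_arm", "payload": {
  "plan": [
    [0.38,-0.7,-0.5,0,0,-0.045],
    [0.38,-0.7,-0.5,0,0,-0.045],
    [0.38,-0.7,-0.5,0,0,-0.045],
    [0.38,-0.7,-0.5,0,0,-0.045]
  ]
}}

```text
time_s: 3.98
eef_pos: [0.534, -0.3937, 0.2928]
eef_rot: [3.141, -0.001, 0.023]
ft_force: [-0.4, 0.2, -0.3]
width: 0.0856
gripper_force: 0.0
```

Run:
```python
from workcell import r
import cv2,numpy as np
o=r.get_obs(); print(o["joint_pos"],o["eef_pos"],o["eef_rot"],o["ft_force"])
d=r.get_image("wrist"); cv2.imwrite("pics/w1.png",d["color"][:,:,::-1]); np.savez("w1.npz",**d)
```

```text
[-7.12996830e-01  2.86572267e-01  1.19917004e+00  7.44188629e-04
  1.65452718e+00  8.34648333e-01] [ 0.53398935 -0.39372244  0.29278278] [ 3.14125371e+00 -1.47843735e-03  2.32141431e-02] [-0.43344759  0.17217023 -0.30525192]
```

View pics/w1.png

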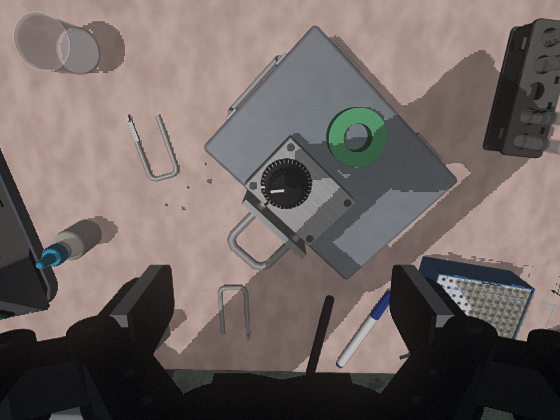

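The wrist view shows the knob at (286,183) with its mark pointing left to (275,190). The lid corners are at (316,26), (457,180), (348,278) and (206,147), and the crown is at about (247,250). I'll measure again from here.

Run:
```python
from h import *
d=np.load("w1.npz"); im=d["color"]
sub=im[140:225,240:330].max(2)
m=(sub<60).astype(np.uint8); n,l,st,ce=cv2.connectedComponentsWithStats(m); i=1+st[1:,4].argmax()
(cx,cy),rad=cv2.minEnclosingCircle(np.argwhere(l==i)[:,::-1].astype(np.float32)); print(st[i],ce[i],cx,cy,rad)
print("skirt",onz(d,(cx+240,cy+140),.1185)," r m:",rad)
C=np.array([onz(d,p,.09)[:2] for p in[(316,26),(457,180),(348,278),(206,147)]])
B=np.array([[.075,.1],[.075,-.1],[-.075,-.1],[-.075,.1]])
c=C.mean(0);H=B.T@(C-c);yaw=np.arctan2(H[0,1]-H[1,0],H[0,0]+H[1,1])
Rz=np.array([[np.cos(yaw),-np.sin(yaw)],[np.sin(yaw),np.cos(yaw)]])
print("centre",c,"yaw",yaw,"resid\n",C-c-B@Rz.T)
print("knob",c+Rz@[-.04,.023],"crown",c+Rz@[-.122,0])
w=(sub>130)&(np.hypot(*(np.indices(sub.shape)-np.array([43,46])[:,None,None]))<24)
print(np.argwhere(w)[:,::-1]+[240,140])
big=cv2.resize(im[130:290,210:370,::-1],(600,600),interpolation=2);cv2.imwrite("pics/w1c.png",big)
```

```text
[  21   19   51   50 1805] [46.53351801 43.22770083] 45.88282012939453 43.16913986206055 25.463272094726562
skirt [ 0.53413998 -0.39624383  0.1185    ]  r m: 25.463272094726562
centre [ 0.5478075 -0.4412575] yaw -0.7450581096100324 resid
 [[-0.00405239 -0.00028261]
 [-0.00016668  0.00443   ]
 [ 0.00393759 -0.00013398]
 [ 0.00028148 -0.00401341]]
knob [ 0.5339999  -0.39723081] crown [ 0.45813159 -0.35853973]
[[288 160]
 [292 162]
 [280 163]
 [276 164]
 [272 165]
 [269 168]
 [266 171]
 [265 175]
 [263 183]
 [263 186]
 [264 186]
 [263 187]
 [264 187]
 [283 189]
 [272 190]
 [273 190]
 [274 190]
 [275 190]
 [276 190]
 [277 190]
 [278 190]
 [279 190]
 [280 190]
 [281 190]
 [282 190]
 [283 190]
 [271 191]
 [272 191]
 [273 191]
 [274 191]
 [275 191]
 [276 191]
 [277 191]
 [278 191]
 [279 191]
 [280 191]
 [281 191]
 [282 191]
 [283 191]
 [271 192]
 [272 192]
 [273 192]
 [274 192]]
```

View pics/w1c.png

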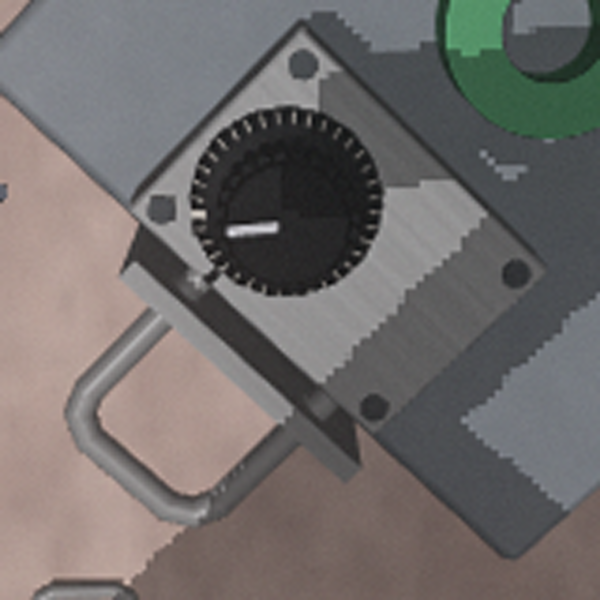

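The mark sits about 0.72 rad clockwise of the index. The knob is at (0.534,-0.3965), about 3 mm to the -y side of the TCP. I'll half-close the fingers, descend and grip.

{"api": "step_arm", "payload": {
  "plan": [
    [0,-0.03,-0.4,0,0,0],
    [0,-0.03,-0.8,0,0,0],
    [0,-0.03,-0.8,0,0,0],
    [0,-0.03,-0.8,0,0,0]
  ],
  "grip": 0.4
}}

```text
time_s: 4.53
eef_pos: [0.5338, -0.399, 0.2141]
eef_rot: [3.14, -0.002, 0.02]
ft_force: [0.4, -0.2, 0.6]
width: 0.0511
gripper_force: 0.0
```

{"api": "step_arm", "payload": {
  "plan": [
    [0,0,-0.2,0,0,0],
    [0,0,-0.4,0,0,0],
    [0,0,-0.62,0,0,0],
    [0,0,-0.62,0,0,0],
    [0,0,-0.62,0,0,0]
  ]
}}

```text
time_s: 5.15
eef_pos: [0.5329, -0.3991, 0.149]
eef_rot: [-3.141, 0.0, 0.018]
ft_force: [0.6, -0.6, 0.8]
width: 0.0513
gripper_force: 0.0
```

{"api": "step_arm", "payload": {
  "plan": [
    [0.01,0.025,0,0,0,0],
    [0.01,0.025,0,0,0,0],
    [0.01,0.025,0,0,0,0]
  ]
}}

```text
time_s: 5.52
eef_pos: [0.5341, -0.3967, 0.1497]
eef_rot: [3.141, -0.001, 0.018]
ft_force: [0.2, -0.2, 0.4]
width: 0.0515
gripper_force: 0.0
```

{"api": "step_arm", "payload": {
  "plan": [
    [0,0,0,0,0,0],
    [0,0,0,0,0,0],
    [0,0,0,0,0,0],
    [0,0,0,0,0,0],
    [0,0,0,0,0,0]
  ],
  "grip": 1
}}

```text
time_s: 6.15
eef_pos: [0.5339, -0.3965, 0.1491]
eef_rot: [-3.142, 0.0, 0.018]
ft_force: [0.9, 0.2, 0.6]
width: -0.0002
gripper_force: 0.0
```

The fingers closed on nothing, so I'll look.

Run:
```python
from workcell import r
import cv2,numpy as np
d=r.get_image("wrist");s=r.get_image("scene"); np.savez("w2.npz",**d);np.savez("s2.npz",**s)
cv2.imwrite("pics/w2.png",np.hstack([cv2.resize(d["color"],(400,300)),cv2.resize(s["color"][150:300,240:440],(400,300),interpolation=2)])[:,:,::-1])
```

```text
(no output)
```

View pics/w2.png

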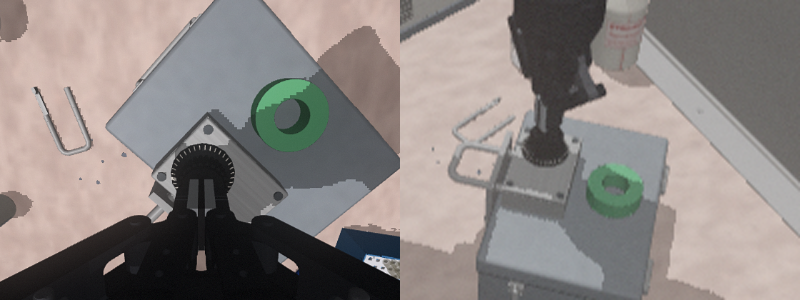

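Run:
```python
from h import *
from scipy.spatial.transform import Rotation as Ro
for n in("w1","w2"):
    d=np.load(n+".npz"); print(n,"cam",ray(d,(280,210))[0], ray(d,(280,210))[1])
    K=[[.534,-.3965,z] for z in(.1185,.14)]; print("knob px",px(d,K).round(1))
    e=[.534,-.3965,.149] if n=="w2" else [.534,-.3937,.2928]
    print("tcp, grasp, tip px",px(d,[e,np.add(e,[0,0,-.006]),np.add(e,[0,0,-.025])]).round(1), "skirt halfwidth",(px(d,[[.534,-.3735,.1185]])-px(d,[K[0]])).round(1))
d=np.load("s2.npz");print("scene",px(d,[[.534,-.3965,z] for z in(.1185,.14,.149)]).round(1))
im=np.load("w2.npz")["color"][170:420,180:400,::-1]; sc=np.load("s2.npz")["color"][185:245,280:340,::-1]
cv2.imwrite("pics/w2c.png",np.hstack([cv2.resize(im,(440,500),interpolation=2),cv2.resize(sc,(350,500),interpolation=2)]))
```

```text
w1 cam [ 0.60335211 -0.39049794  0.43517883] [-0.28479631 -0.0033751  -0.95866388]
knob px [[286.2 183.3]
 [286.5 188.9]]
tcp, grasp, tip px [[284.9 271. ]
 [284.7 265. ]
 [284.4 248.4]] skirt halfwidth [[-26.   -0.6]]
w2 cam [ 0.60345585 -0.39370845  0.2913478 ] [-0.28628575 -0.00164218 -0.95822468]
knob px [[284.3 243.8]
 [284.6 261.7]]
tcp, grasp, tip px [[284.8 270.6]
 [284.7 264.6]
 [284.4 248. ]] skirt halfwidth [[-45.4  -0.8]]
scene [[312.4 223.5]
 [313.2 215.8]
 [313.5 212.5]]
```

View pics/w2c.png

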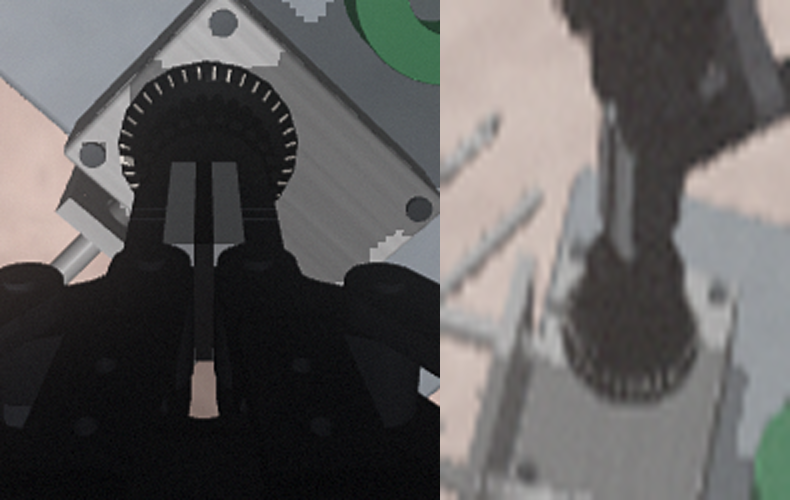

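The shut fingertips appear to sit above the knob, so I need to go lower. I'll open to about 43 mm and probe down gently, watching the force.

{"api": "step_arm", "payload": {
  "plan": [
    [0,0,0,0,0,0],
    [0,0,0,0,0,0],
    [0,0,0,0,0,0]
  ],
  "grip": 0.5
}}

```text
time_s: 6.62
eef_pos: [0.5339, -0.3965, 0.1491]
eef_rot: [-3.142, -0.0, 0.018]
ft_force: [-1.1, -0.6, 1.2]
width: 0.0429
gripper_force: 0.0
```

{"api": "step_arm", "payload": {
  "plan": [
    [0,0,-0.03,0,0,0],
    [0,0,-0.06,0,0,0],
    [0,0,-0.06,0,0,0]
  ]
}}

```text
time_s: 7.0
eef_pos: [0.5336, -0.3963, 0.1424]
eef_rot: [-3.141, 0.001, 0.018]
ft_force: [-0.2, -0.7, 0.2]
width: 0.0426
gripper_force: 0.0
```

Run:
```python
from workcell import r
import cv2,numpy as np
d=r.get_image("wrist"); np.savez("w3.npz",**d)
print(r.get_obs()["ft_force"])
cv2.imwrite("pics/w3.png",cv2.resize(d["color"][180:420,120:440,::-1],(800,600),interpolation=2))
```

```text
[-0.01756766  0.12839348 -0.20196733]
```

View pics/w3.png

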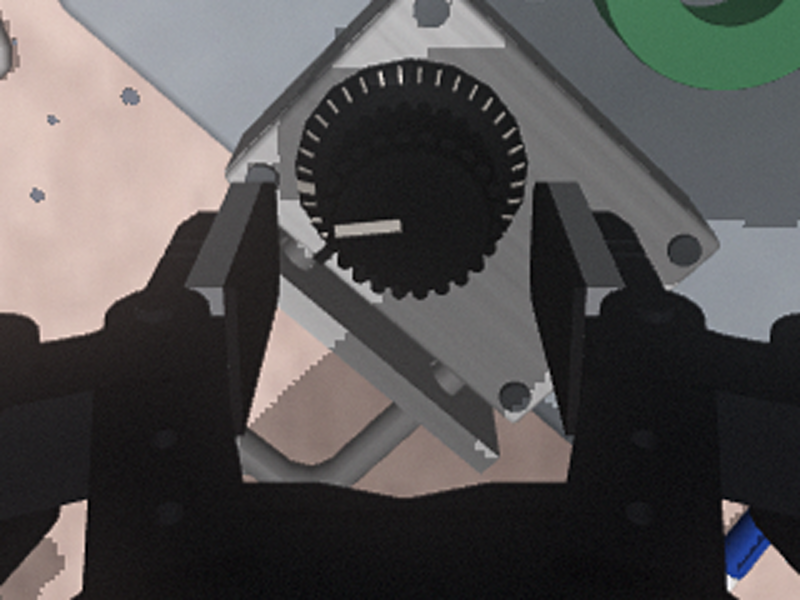

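The knob is still below the fingertips. The mark is unchanged and the gap centre (407) is nearly over the knob (415). I'll keep lowering in steps.

{"api": "step_arm", "payload": {
  "plan": [
    [0,-0.01,-0.03,0,0,0],
    [0,-0.01,-0.06,0,0,0],
    [0,-0.01,-0.06,0,0,0]
  ]
}}

```text
time_s: 7.42
eef_pos: [0.5337, -0.3973, 0.1365]
eef_rot: [-3.141, 0.001, 0.018]
ft_force: [-0.5, -0.6, -0.3]
width: 0.0427
gripper_force: 0.0
```

{"api": "step_arm", "payload": {
  "plan": [
    [0,0,-0.02,0,0,0],
    [0,0,-0.04,0,0,0],
    [0,0,-0.04,0,0,0]
  ]
}}

```text
time_s: 7.8
eef_pos: [0.5337, -0.3974, 0.1328]
eef_rot: [-3.141, 0.0, 0.018]
ft_force: [-0.4, 0.4, -0.1]
width: 0.0426
gripper_force: 0.0
```

{"api": "step_arm", "payload": {
  "plan": [
    [0,0,-0.02,0,0,0],
    [0,0,-0.03,0,0,0],
    [0,0,-0.03,0,0,0]
  ]
}}

```text
time_s: 8.18
eef_pos: [0.5338, -0.3975, 0.1299]
eef_rot: [-3.141, 0.0, 0.018]
ft_force: [-0.2, -0.8, -0.4]
width: 0.0427
gripper_force: 0.0
```

{"api": "step_arm", "payload": {
  "plan": [
    [0,0,0,0,0,0],
    [0,0,0,0,0,0],
    [0,0,0,0,0,0],
    [0,0,0,0,0,0]
  ],
  "grip": 0.7
}}

```text
time_s: 8.68
eef_pos: [0.5339, -0.3977, 0.1305]
eef_rot: [3.141, -0.0, 0.018]
ft_force: [-1.3, 1.2, 3.9]
width: 0.0268
gripper_force: 54.0
```

Gripped (54 N). Now I'll turn counterclockwise about 41°.

{"api": "step_arm", "payload": {
  "plan": [
    [0,0,0,0,0,0.02],
    [0,0,0,0,0,0.04],
    [0,0,0,0,0,0.06],
    [0,0,0,0,0,0.06]
  ],
  "grip": 1
}}

```text
time_s: 9.18
eef_pos: [0.5339, -0.3974, 0.1305]
eef_rot: [-3.142, -0.0, 0.396]
ft_force: [-2.4, 1.7, 5.4]
width: 0.0266
gripper_force: 59.0
```

{"api": "step_arm", "payload": {
  "plan": [
    [0,0,0,0,0,0.02],
    [0,0,0,0,0,0.04],
    [0,0,0,0,0,0.055],
    [0,0,0,0,0,0.055]
  ]
}}

```text
time_s: 9.68
eef_pos: [0.5339, -0.3973, 0.1305]
eef_rot: [-3.141, -0.0, 0.74]
ft_force: [-3.2, 2.7, 6.8]
width: 0.0268
gripper_force: 59.0
```

Run:
```python
from workcell import r
import cv2,numpy as np
o=r.get_obs();print(o["wrist_torque"])
d=r.get_image("wrist"); np.savez("w4.npz",**d); t=r.get_image("top")
cv2.imwrite("pics/w4.png",np.hstack([cv2.resize(d["color"][150:400,130:430],(480,400),interpolation=2),cv2.resize(t["color"][130:230,280:360],(320,400),interpolation=2)])[:,:,::-1])
```

```text
[0.47611334 0.53791828 0.02291557]
```

View pics/w4.png

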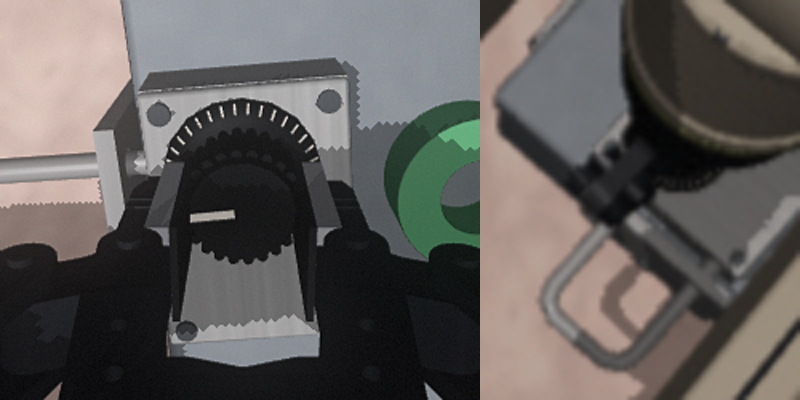

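The mark now points along the shackle legs to the front. I'll check numerically whether the shackle sprang out, comparing profiles across the crown before and after.

```bash
cat > prof.py <<'E'
from workcell import r
from h import *
c=np.array([.5478,-.4413]);yaw=-.745;Rz=np.array([[np.cos(yaw),-np.sin(yaw)],[np.sin(yaw),np.cos(yaw)]])
xs=np.arange(-.145,-.1,.0025)
def prof(d,y):
    P=[[*(c+Rz@[x,y]),.101] for x in xs]; q=px(d,P).astype(np.float32)
    g=cv2.cvtColor(d["color"],cv2.COLOR_RGB2HSV)[:,:,1]
    return cv2.remap(g,q[:,:1],q[:,1:],cv2.INTER_LINEAR).ravel()
E
python3 - <<'E'
from prof import *
a=np.load("top0.npz");b=r.get_image("top");np.savez("top4.npz",**b)
print((xs*1000).tolist())
for y in(-.008,0,.008): print(y,prof(a,y).tolist(),"\n   ",prof(b,y).tolist())
d=np.load("w4.npz");im=d["color"]
# mark: bright low-sat pixels on knob top
sub=im[265:300,240:285].min(2); p=np.argwhere(sub>120)[:,::-1]+[240,265]
vx,vy,x0,y0=cv2.fitLine(p.astype(np.float32),cv2.DIST_L2,0,.01,.01).ravel()
A,B=onz(d,(x0,y0),.14),onz(d,(x0-10*np.sign(vx)*vx,y0-10*np.sign(vx)*vy),.14)
print(len(p),"mark dial angle",(np.arctan2(*(B-A)[1::-1])-yaw)%(2*np.pi)-np.pi)
E
```

```text
[-145.0, -142.5, -139.99999999999997, -137.49999999999997, -134.99999999999997, -132.49999999999997, -129.99999999999997, -127.49999999999997, -124.99999999999997, -122.49999999999997, -119.99999999999997, -117.49999999999997, -114.99999999999996, -112.49999999999996, -109.99999999999996, -107.49999999999996, -104.99999999999996, -102.49999999999996]
-0.008 [54, 54, 54, 53, 54, 53, 53, 47, 16, 8, 20, 47, 50, 50, 52, 56, 56, 54] 
    [53, 51, 52, 52, 50, 17, 8, 31, 49, 50, 51, 50, 52, 52, 54, 50, 51, 50]
0 [52, 52, 53, 52, 53, 53, 52, 47, 17, 8, 21, 51, 53, 52, 52, 53, 55, 58] 
    [50, 51, 50, 51, 43, 12, 8, 31, 51, 52, 52, 51, 53, 51, 55, 57, 57, 55]
0.008 [51, 53, 52, 52, 52, 51, 51, 45, 14, 8, 21, 49, 51, 51, 52, 53, 52, 51] 
    [48, 50, 51, 51, 41, 9, 9, 29, 49, 50, 50, 49, 50, 49, 49, 51, 50, 50]
127 mark dial angle 0.02063078422162068
```

The shackle sprang out about 8 mm, the dial reads 0.02 rad, and the crown is now at box x ≈ -0.130. The wrist view also shows the box about 11 mm lower relative to the tool than nominal, which explains the first miss. I'll release the knob, rise and move over the crown at world (0.452,-0.353).

{"api": "step_arm", "payload": {
  "plan": [
    [0,0,0,0,0,0],
    [0,0,0,0,0,0],
    [0,0,0,0,0,0],
    [0,0,0.3,0,0,0],
    [0,0,0.8,0,0,0],
    [0,0,0.8,0,0,0]
  ],
  "grip": 0.5
}}

```text
time_s: 10.58
eef_pos: [0.5362, -0.3996, 0.2164]
eef_rot: [3.132, -0.001, 0.741]
ft_force: [-0.5, -0.6, 0.6]
width: 0.0432
gripper_force: 0.0
```

{"api": "step_arm", "payload": {
  "plan": [
    [-0.41,0.22,0,0,0,0.014],
    [-0.82,0.44,0,0,0,0.014],
    [-0.82,0.44,0,0,0,0.014],
    [-0.82,0.44,0,0,0,0.014]
  ]
}}

```text
time_s: 11.08
eef_pos: [0.4522, -0.3539, 0.2103]
eef_rot: [3.14, -0.0, 0.828]
ft_force: [0.8, -0.2, 1.1]
width: 0.0425
gripper_force: 0.0
```

{"api": "step_arm", "payload": {
  "plan": [
    [0,0,-0.3,0,0,0],
    [0,0,-0.6,0,0,0],
    [0,0,-0.6,0,0,0],
    [0,0,-0.6,0,0,0]
  ]
}}

```text
time_s: 11.58
eef_pos: [0.4529, -0.3543, 0.1514]
eef_rot: [3.14, -0.0, 0.829]
ft_force: [0.3, -0.1, 0.2]
width: 0.0422
gripper_force: 0.0
```

Run:
```python
from prof import *
b=r.get_image("top")
for y in(-.008,0,.008): print(y,prof(b,y).tolist())
d=r.get_image("wrist");np.savez("w5.npz",**d); print(r.get_obs()["eef_pos"],r.get_obs()["eef_rot"],px(d,[[*(c+Rz@[-.130,0]),z] for z in(.101,.09)]))
cv2.imwrite("pics/w5.png",cv2.resize(d["color"][120:420,80:480,::-1],(800,600),interpolation=2))
```

```text
-0.008 [52, 54, 54, 52, 50, 51, 52, 52, 51, 51, 49, 50, 51, 51, 48, 50, 51, 51]
0 [49, 49, 50, 52, 45, 46, 51, 51, 51, 51, 54, 52, 48, 51, 49, 50, 51, 51]
0.008 [49, 49, 49, 45, 42, 34, 49, 52, 51, 52, 50, 50, 52, 52, 51, 49, 50, 50]
[ 0.45303934 -0.35453613  0.15205891] [3.13857870e+00 5.18773655e-07 8.28944137e-01] [[280.39139725 231.612144  ]
 [280.3961181  225.21052331]]
```

View pics/w5.png

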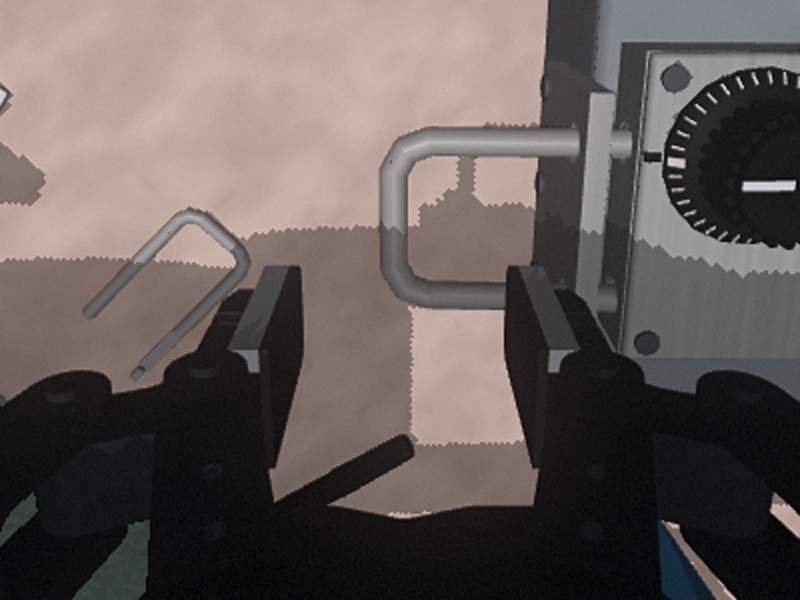

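The last picture shows the crown bar at (277,229), about 3 mm further out along box -x than the tool centre. The dial mark sits at the index. I'll shift, descend and grip.

{"api": "step_arm", "payload": {
  "plan": [
    [-0.02,0.02,0,0,0,0],
    [-0.02,0.02,-0.2,0,0,0],
    [-0.02,0.02,-0.4,0,0,0],
    [-0.02,0.02,-0.55,0,0,0],
    [-0.02,0.02,-0.55,0,0,0]
  ]
}}

```text
time_s: 12.3
eef_pos: [0.4485, -0.3503, 0.0924]
eef_rot: [-3.137, -0.0, 0.829]
ft_force: [-0.2, -0.2, -0.4]
width: 0.0424
gripper_force: 0.0
```

{"api": "step_arm", "payload": {
  "plan": [
    [0,0,0,0,0,0],
    [0,0,0,0,0,0],
    [0,0,0,0,0,0],
    [0,0,0,0,0,0],
    [0,0,0,0,0,0],
    [0,0,0,0,0,0]
  ],
  "grip": 1
}}

```text
time_s: 13.05
eef_pos: [0.4504, -0.352, 0.0957]
eef_rot: [3.14, 0.0, 0.829]
ft_force: [1.1, -1.3, 1.8]
width: 0.0047
gripper_force: 58.9
```

Gripped. I'll pull along box -x, first 20 mm as a test.

{"api": "step_arm", "payload": {
  "plan": [
    [-0.037,0.034,0,0,0,0],
    [-0.074,0.068,0,0,0,0],
    [-0.111,0.102,0,0,0,0],
    [-0.147,0.136,0,0,0,0],
    [-0.147,0.136,0,0,0,0]
  ]
}}

```text
time_s: 13.68
eef_pos: [0.4342, -0.3371, 0.0945]
eef_rot: [-3.139, 0.0, 0.829]
ft_force: [-2.2, 2.2, 1.0]
width: 0.0047
gripper_force: 59.0
```

Run:
```python
from prof import *
b=r.get_image("wrist");o=r.get_obs();print(o["width"],o["ft_force"],o["wrist_torque"],o["eef_pos"])
# shackle long leg (bright grey, low saturation) still entering hasp: leg line rows
np.savez("w6.npz",**b);h=cv2.cvtColor(b["color"],cv2.COLOR_RGB2HSV)
for u in(285,300,315): 
  s=h[150:300,u]; print(u,[i+150 for i in range(150) if s[i,1]<25 and s[i,2]>70])
```

```text
0.004178387073158773 [-2.16218288  0.87283464  1.09907189] [0.16916519 0.2346458  0.07115464] [ 0.43420523 -0.33713862  0.09448091]
285 [221, 222, 223, 224, 225, 226, 227, 228, 229, 230, 231, 232, 233, 234, 235, 236, 237, 238, 239, 240, 241, 242, 243, 244, 245, 246, 247, 248, 249, 250, 251, 252, 253, 254, 255, 256, 257, 258, 259, 260, 261, 262, 263, 264, 265, 266, 267, 268, 269, 270, 271, 272, 273, 274, 275, 276, 277, 278, 279, 280, 281, 282, 283, 284, 285, 286, 287, 288, 289, 290, 291, 292, 293, 294, 295, 296, 297, 298, 299]
300 [216, 217, 218, 219, 220, 221, 222, 223, 224, 225, 226, 227, 228, 229, 230, 231, 232, 233, 234, 235, 251, 252, 253, 254, 255, 256, 257, 258, 259, 260, 261, 262, 263, 264, 265, 267, 268, 270, 272, 273, 277, 292, 293]
315 [214, 215, 216, 217, 218, 219, 220, 221, 222, 223, 224, 225, 226, 227, 228, 229, 230, 231, 232]
```

Low force and the grip holds, so I'll pull the rest: 60 mm more, for 80 mm in all.

{"api": "step_arm", "payload": {
  "plan": [
    [-0.055,0.051,0,0,0,0],
    [-0.11,0.102,0,0,0,0],
    [-0.165,0.152,0,0,0,0],
    [-0.22,0.203,0,0,0,0],
    [-0.22,0.203,0,0,0,0]
  ]
}}

```text
time_s: 14.35
eef_pos: [0.4126, -0.3171, 0.0949]
eef_rot: [-3.141, 0.0, 0.829]
ft_force: [-0.6, -0.5, -0.9]
width: 0.0048
gripper_force: 58.9
```

{"api": "step_arm", "payload": {
  "plan": [
    [-0.055,0.051,0,0,0,0],
    [-0.11,0.102,0,0,0,0],
    [-0.165,0.152,0,0,0,0],
    [-0.22,0.203,0,0,0,0],
    [-0.25,0.23,0,0,0,0],
    [-0.25,0.23,0,0,0,0]
  ]
}}

```text
time_s: 15.1
eef_pos: [0.388, -0.2945, 0.0951]
eef_rot: [3.141, 0.0, 0.829]
ft_force: [0.3, 0.6, -2.3]
width: 0.005
gripper_force: 58.9
```

Run:
```python
from prof import *
o=r.get_obs();print(o["width"],o["ft_force"],o["wrist_torque"],o["eef_pos"],o["gripper_force"])
t=r.get_image("top");a=np.load("top0.npz");h0=cv2.cvtColor(a["color"],cv2.COLOR_RGB2HSV);h=cv2.cvtColor(t["color"],cv2.COLOR_RGB2HSV)
# sample saturation along each leg line in box frame (bench pink sat~50, steel <25)
xs=np.arange(-.23,-.08,.005);print((xs*1000).round().tolist())
for y in(.023,-.023):
    q=px(t,[[*(c+Rz@[x,y]),.101] for x in xs]).astype(np.float32)
    for H in(h0,h): print(y,cv2.remap(H[:,:,1],q[:,:1],q[:,1:],1).ravel().tolist())
```

```text
0.004970379497373271 [ 0.31172387  0.63979334 -2.31781673] [ 0.09523789  0.02661806 -0.03297986] [ 0.388027   -0.29451209  0.09512976] 58.85414958000183
[-230.0, -225.0, -220.0, -215.0, -210.0, -205.0, -200.0, -195.0, -190.0, -185.0, -180.0, -175.0, -170.0, -165.0, -160.0, -155.0, -150.0, -145.0, -140.0, -135.0, -130.0, -125.0, -120.0, -115.0, -110.0, -105.0, -100.0, -95.0, -90.0, -85.0, -80.0]
0.023 [55, 54, 52, 48, 47, 50, 51, 52, 50, 51, 52, 52, 51, 53, 50, 49, 47, 49, 49, 51, 52, 51, 27, 9, 9, 8, 9, 8, 8, 8, 10]
0.023 [46, 44, 45, 45, 46, 47, 48, 48, 49, 49, 49, 48, 49, 49, 49, 53, 50, 50, 49, 30, 8, 9, 9, 8, 23, 51, 51, 50, 51, 9, 9]
-0.023 [51, 51, 51, 50, 53, 53, 52, 52, 52, 49, 49, 49, 51, 51, 54, 55, 54, 51, 54, 51, 50, 50, 14, 9, 8, 9, 9, 9, 11, 10, 8]
-0.023 [45, 44, 46, 44, 45, 47, 46, 47, 49, 48, 49, 49, 50, 51, 48, 51, 52, 49, 52, 34, 9, 11, 51, 51, 53, 54, 55, 56, 51, 16, 10]
```

Both legs have cleared the hasp (ends at box x ≈ -0.110 and -0.122). Now I'll lift straight up 18 cm.

{"api": "step_arm", "payload": {
  "plan": [
    [0,0,0.2,0,0,0],
    [0,0,0.4,0,0,0],
    [0,0,0.65,0,0,0],
    [0,0,0.9,0,0,0],
    [0,0,0.9,0,0,0]
  ]
}}

```text
time_s: 15.78
eef_pos: [0.3895, -0.2959, 0.1874]
eef_rot: [3.137, 0.0, 0.829]
ft_force: [0.4, -1.3, -1.4]
width: 0.0047
gripper_force: 59.0
```

{"api": "step_arm", "payload": {
  "plan": [
    [0,0,0.3,0,0,0],
    [0,0,0.55,0,0,0],
    [0,0,0.75,0,0,0],
    [0,0,0.9,0,0,0],
    [0,0,0.9,0,0,0],
    [0,0,0.9,0,0,0],
    [0,0,0.9,0,0,0]
  ]
}}

```text
time_s: 16.65
eef_pos: [0.3878, -0.2943, 0.2739]
eef_rot: [-3.14, -0.0, 0.829]
ft_force: [0.8, 0.3, -1.9]
width: 0.0048
gripper_force: 58.9
```

Run:
```python
from prof import *
o=r.get_obs();print(o["width"],o["ft_force"],o["eef_pos"],o["gripper_force"])
d=r.get_image("wrist");h=cv2.cvtColor(d["color"],cv2.COLOR_RGB2HSV);s=r.get_image("scene");t=r.get_image("top");a=np.load("top0.npz");a2=np.load("scene0.npz")
# held shackle predicted: leg points at height .281 relative to hold; compare steel-like pixels in the wrist view (fixed in tool) against w6
e=o["eef_pos"]
for y in(.023,-.023):
    P=[[*(e[:2]+Rz@[x,y]),e[2]-.006] for x in np.arange(.01,.13,.01)]
    q=px(d,P).astype(np.float32);print(y,q[[0,-1]].round().tolist(),cv2.remap(h[:,:,1],q[:,:1],q[:,1:],1).ravel().tolist())
for n,A,B,rg in(("tape top",a,t,(slice(125,160),slice(345,385))),("beaker scene",a2,s,(slice(152,190),slice(290,320))),("dropper scene",a2,s,(slice(168,210),slice(212,235))),("dropper top",a,t,(slice(212,240),slice(180,208)))):
    print(n,np.abs(A["color"][rg].astype(int)-B["color"][rg]).mean())
```

```text
0.00477399483333952 [ 0.81130109  0.25649885 -1.93284877] [ 0.38780647 -0.2943159   0.2739354 ] 58.93495559692383
0.023 [[308.0, 218.0], [566.0, 219.0]] [8, 7, 8, 4, 6, 3, 3, 2, 2, 2, 2, 0]
-0.023 [[305.0, 313.0], [545.0, 314.0]] [15, 30, 28, 25, 23, 4, 9, 16, 12, 43, 40, 42]
tape top 7.627857142857143
beaker scene 9.435380116959065
dropper scene 8.386128364389235
dropper top 48.63095238095238
```

Held firmly. I'll add 6 cm for margin and then hand in.

{"api": "step_arm", "payload": {
  "plan": [
    [0,0,0.2,0,0,0],
    [0,0,0.4,0,0,0],
    [0,0,0.6,0,0,0],
    [0,0,0.6,0,0,0],
    [0,0,0.6,0,0,0],
    [0,0,0.6,0,0,0]
  ]
}}

```text
time_s: 17.55
eef_pos: [0.3879, -0.2944, 0.334]
eef_rot: [-3.14, -0.0, 0.829]
ft_force: [-0.7, -0.2, -1.4]
width: 0.0045
gripper_force: 59.0
```

Run:
```python
from workcell import r
o=r.get_obs();print(o["width"],o["gripper_force"],o["eef_pos"],o["ft_force"])
if o["gripper_force"]>40 and o["width"]>.003: print(r.finish_job())
```

```text
0.004480759188717158 58.97295892238617 [ 0.38787146 -0.29437463  0.33402607] [-0.69500599 -0.2319927  -1.41895449]
the job is handed in; nothing more can be done
None
```

I handed the job in at about 17.6 s: the dial is at its index, the shackle is out of the lock and hasp, and the gripper holds it roughly 23 cm above the lid; I never moved the tool to the beaker, bottle or tape, but my final image check that they hadn't shifted was inconclusive.

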